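Line up the jam jars and slide in their retainer

ROBOT

A 7-joint arm with a two-finger parallel gripper is mounted at the origin on the work surface. World frame = base frame: x ahead of the robot, y to its left, z up, the work surface at z = 0. Lengths are in mm, angles in rad, forces in N, time in s.
With the tool pointing down it reaches from about 375 to 925 mm from the base axis. Payload 3.1 kg.
Tool frame: the origin (TCP) lies at the very end of the fingers, on their centre line; the grasp point (between the pads) lies 19 mm behind it; z points along the fingers, y is the line along which they close (so a half turn about z gives the same grasp; the last joint's range is limited). The gripper opens to 85 mm and grips with 20 to 120 N. Pads are 22 mm wide; open, the fingers measure 114 mm over their backs; the gripper's body (76 mm by 85 mm) begins 54 mm behind the grasp point. The pads swing forward as they close: fully open they stand 13 mm farther back than shut.
Start: joints at [1.031, 0.383, 0.044, 1.598, -0.018, 1.161, -0.05], TCP at [277.938, -587.583, 231.269] pointing down, gripper open.
Joint ranges: [-2.61, 2.61], [-0.41, 2.15], [-1.48, 1.57], [0, 2.5], [-1.57, 4.71], [0.05, 1.97], [-2.85, 2.85]. Speed limits (rad/s): [2.79, 2.79, 3.14, 3.14, 3.14, 3.14, 3.14].

INTERFACE

Orientations are given as [roll, pitch, yaw] about the fixed x, y, z axes, in that order (R = Rz(yaw) Ry(pitch) Rx(roll)).
In Python, from cell import robot gives the robot as it stands. The module is installed in compiled form; this text tells all that it offers.
- The arm moves only by the tool send_rows, never from a script. Its arguments are lists of equal length, an entry for each row: "turn": the turn, a rotation vector about the world's x, y, z in rad, a list of three; "travel": the shift along the world's x, y, z in cm, a list of three; "claw": the opening, from 0 (shut) to 1 (fully open). A call has 1 to 20 rows; each row shifts and turns the commanded pose from where the row before left it; what a row does not reach is not made up. A row lasts 1/10 s, in which the tool goes at most 50 mm and 8.59 degrees, less where a joint would pass 70% of its speed; a pose out of reach is approached as far as the arm can. A call is refused whole if a number of a shift passes 5 or a number of a turn 0.15, either way. A call with a gripper value outside its range is refused whole. The fingers move at their own pace and stop on an object; "squeeze" is the grip in N (left out, the last holds). Time passes only in rows, so rows that do not move let the fingers close. It gives the time, the measured TCP pose, the force, the opening and the grip force at its end, in the units of the state.
- robot.get_state(): the state, without advancing time (a new reading comes with each control period).
- robot.get_image(name): name is "side" or "top" or "wrist"; returns a dict with "pixels" (480x640x3 uint8, red, green, blue), "camera_matrix" (3x3 intrinsics, pixels), "eye" and "attitude" of the camera in the world. Camera axes: x right, y up, looking along -z (the intrinsics and any distortion apply to the point x, -y, -z); pixel columns grow to the right and rows downward; lengths in mm; the calibration is good to about 2 mm. A picture is of the moment at which its call begins. There is no depth.
- robot.close_job(): hands the job in; it is judged then, once.
The state is a dict: "time_s": time; "qpos": joint angles; "dq": joint speeds; "joint_torque": joint torques, N m; "eef_pos": TCP position; "eef_rot": TCP orientation; "ft_force": force on the tool from outside, world axes, zero at the start; "ft_torque": the same for the moment, N m; "width": finger opening in mm; "gripper_force": force on a finger pad.
Only numpy, scipy, OpenCV 4.12 (cv2) and the standard library are available. Lean on these libraries where they do the work, as an engineer would, in place of code of your own. Each camera call takes 0.05 s, during which the arm holds its last target. There are 200 camera calls.

TASK

Tidy the jam board: pick up the blue retainer by its upright tab and, holding it, use its long edge to push the three jars back into a straight row against the board's steel back rail, never touching a jar with the gripper. Then slide the retainer's foot into the board's slot through the open end until it is fully home against the red stop, and let go, with the jars still standing in their row. Leave everything else on the table where it stands.

Things in the scene. Friction and masses are not known exactly. Their poses are not given: they have to be found in the camera images.
- board: wooden serving board, fixed. Origin at table level; deck 22 mm high spans x -60 to +80 mm, y -100 to +100 mm. A T-slot runs along y at x = 0, open only at its +y end: seen in the deck as a 15 mm gap between two aluminium lips (z 17 to 22 mm, flush with the deck); below them a cavity 30 mm wide, from z = 6 mm (dark floor) to 17 mm.
- slot_mouth (a point): middle of the slot's open end, at floor level: board frame (0, 100, 6) mm. The last 24 mm of the slot flare out by 6 mm a side. The table beyond it, on the slot's line, is bare for 200 mm.
- slot_stop (a point): middle of the face of the red stop at the slot's closed end (top at z = 34 mm), at floor level: board frame (0, -90, 6) mm
- back_rail (a point): middle of the face of the steel back rail at deck level: board frame (65, 0, 22) mm. The rail runs along y, is 8 mm thick and 32 mm high; a jar touching it has its centre at board x = 39 mm.
- retainer: blue rigid retainer, upside-down T, 180 mm long (y), standing on its foot: foot 25 mm wide (x), 6 mm thick; web 10 mm thick up to z = 51 mm; in the middle a grip tab 60 mm long (y), 10 mm thick (x), up to z = 125 mm. Origin: centre of the foot's underside. Same either way round. 0.13 to 0.2 kg. Home: board (0, 0, 6) mm. The foot is too wide to enter the slot from above.
- jar_a: amber glass jam jar with a red lid, 52 mm diameter, 62 mm tall, 0.12 to 0.22 kg, standing upright on the board somewhere before the back rail, partly over the slot. Origin: centre of its underside; z up.
- jar_b: amber glass jam jar with a white lid, 52 mm diameter, 62 mm tall, 0.12 to 0.22 kg, standing upright on the board somewhere before the back rail, partly over the slot. Origin: centre of its underside; z up.
- jar_c: amber glass jam jar with a yellow lid, 52 mm diameter, 62 mm tall, 0.12 to 0.22 kg, standing upright on the board somewhere before the back rail, partly over the slot. Origin: centre of its underside; z up.
- mug: white mug, 76 mm diameter, 85 mm tall, handle on its y side. Origin: centre of its underside. A bystander, to be left alone.
- tumbler: clear glass tumbler, 62 mm diameter, 105 mm tall. Origin: centre of its underside. A bystander.
- bowl: white bowl, 120 mm diameter, 55 mm tall. Origin: centre of its underside. A bystander.
- juice: juice bottle, 72 mm diameter, 200 mm tall. Origin: centre of its underside. A bystander.
Things that resemble listed ones, but are neither listed nor needed, are in the scene too. What is shaped like the jar_a but pink is not meant. Leave any pink look-alike of the jar_c alone.

How it is judged:
By the outcome, as a careful person would: the job done as asked, in the order asked, and still so for the second after the job is handed in, with the robot touching nothing.
It also fails if it takes over 64 s, if anything falls off the work surface, if the arm or the gripper's body presses on something with over 40 N, if the wrist force passes 120 N, or if a joint passes its speed limit or range.

## Working session

There is one attempt and no reset: what is moved stays moved. The work goes in short steps, Python scripts to look and compute and a tool call to move; the robot and the scene stay as the last step left them, time stands still between calls to the robot, and variables do not carry over. Pictures are saved under pics/ and viewed, at most 13 in all, crops included, and the job is handed in when it is done.

Besides the shell and the picture viewer there is one more tool, called after ">>>" as name(argument=value, ...) on one line, values as JSON. send_rows: Moves the arm, as the interface text tells. Its arguments: {"type":"object","properties":{"turn":{"type":"array"},"travel":{"type":"array"},"claw":{"type":"array"},"squeeze":{"type":"number"}},"required":["turn","travel","claw"]}

```bash
mkdir -p pics; cat > h.py <<'E'
import numpy as np, cv2
from cell import robot
def shot(n,f=None):
    d=robot.get_image(n); 
    if f: cv2.imwrite('pics/'+f,cv2.cvtColor(d['pixels'],cv2.COLOR_RGB2BGR))
    return d
E
python3 - <<'E'
from h import *
import pickle
for n in('top','side'):
    d=shot(n,n+'0.png'); print(n,d['camera_matrix'],d['eye'],d['attitude'],[k for k in d])
    pickle.dump(d,open(n+'0.pkl','wb'))
print(robot.get_state())
E
```

```text
top [[459.29433285   0.         320.58196265]
 [  0.         459.29433285 243.34969493]
 [  0.           0.           1.        ]] [ 285.30401559   33.63158128 1138.43393757] [ 0.20404489 -0.00376191 -1.65498275] ['pixels', 'camera_matrix', 'eye', 'attitude']
side [[453.54101923   0.         319.22802602]
 [  0.         453.54101923 245.03944305]
 [  0.           0.           1.        ]] [180.94406079 501.71628248 727.45659566] [ 0.73136773 -0.00829391 -2.50700238] ['pixels', 'camera_matrix', 'eye', 'attitude']
{'time_s': 0.1, 'qpos': array([ 1.03122296,  0.38377044,  0.04385287,  1.59939893, -0.01789166,
        1.16120351, -0.04990277]), 'dq': array([-1.42855419e-03, -3.48453676e-05, -1.52440529e-03, -4.92696978e-03,
        2.55329435e-04,  1.82180676e-03, -3.73875036e-04]), 'joint_torque': array([ 2.93182755e-03, -4.34724891e+01,  1.02944300e+00, -2.50452948e+01,
        1.08710272e-02,  5.43163173e-03, -2.05870214e-05]), 'eef_pos': array([ 277.52946371, -586.83739292,  230.01027223]), 'eef_rot': array([-3.13920912e+00,  1.39388464e-04,  4.41839195e-01]), 'ft_force': array([-0.05134306, -0.77694596,  0.36727966]), 'ft_torque': array([ 0.04453639, -0.02938774, -0.01846008]), 'gripper_force': 0.0, 'width': 84.86958476429753}
```

View pics/top0.png

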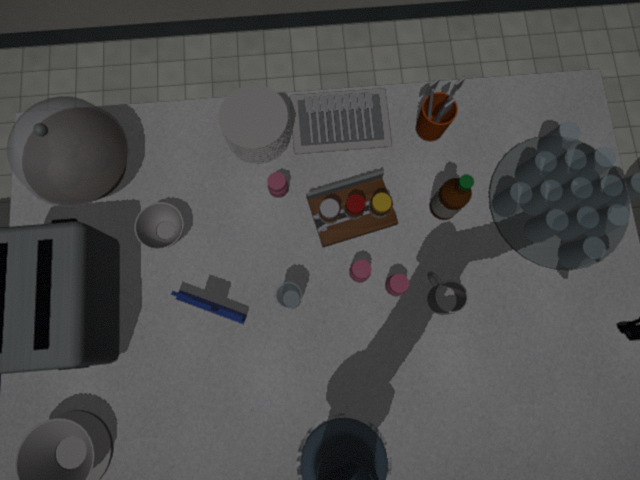

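View pics/side0.png

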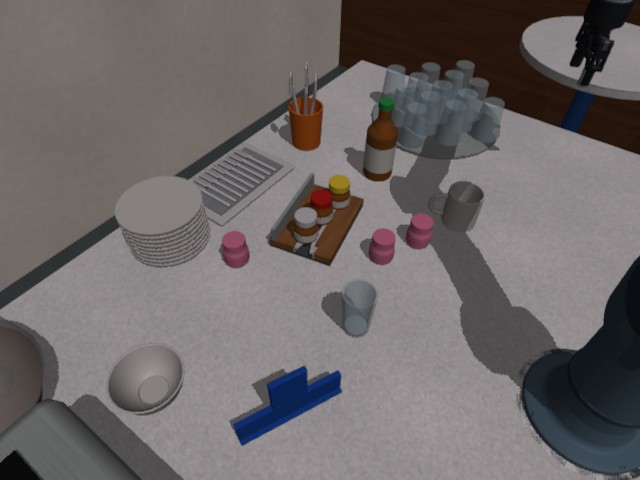

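The blue retainer is at top (210,307), and it is the only blue object. The jars are white (330,208), red (355,203) and yellow (380,203). The pink look-alikes at (278,184), (360,270) and (398,284) are not wanted. Next I'll check this in a close crop.

```bash
cat >> h.py <<'E'
from scipy.spatial.transform import Rotation as Ro
def ray(d,uv):
    uv=np.atleast_2d(uv).astype(float);K=d['camera_matrix']
    v=np.c_[(uv[:,0]-K[0,2])/K[0,0],-(uv[:,1]-K[1,2])/K[1,1],-np.ones(len(uv))]
    return v@Ro.from_euler('xyz',d['attitude']).as_matrix().T
def onplane(d,uv,z):
    r=ray(d,uv); e=np.array(d['eye']); return e+r*((z-e[2])/r[:,2])[:,None]
def tri(d1,p1,d2,p2):
    A=np.zeros((3,3));b=np.zeros(3)
    for d,p in((d1,p1),(d2,p2)):
        v=ray(d,p)[0];v/=np.linalg.norm(v);P=np.eye(3)-np.outer(v,v);A+=P;b+=P@np.array(d['eye'])
    return np.linalg.solve(A,b)
E
python3 - <<'E'
from h import *
import pickle
t=pickle.load(open('top0.pkl','rb'));s=pickle.load(open('side0.pkl','rb'))
a=cv2.resize(t['pixels'][165:255,295:405],(660,540)[0:2],interpolation=cv2.INTER_CUBIC)
cv2.imwrite('pics/c1.png',cv2.cvtColor(a,cv2.COLOR_RGB2BGR))
b=cv2.resize(s['pixels'][160:270,260:375],(690,660),interpolation=cv2.INTER_CUBIC)
b=cv2.resize(s['pixels'][165:265,260:375],(690,600),interpolation=cv2.INTER_CUBIC)
cv2.imwrite('pics/c2.png',cv2.cvtColor(b,cv2.COLOR_RGB2BGR))
for d in(t,s):
    h=cv2.cvtColor(d['pixels'],cv2.COLOR_RGB2HSV)
    m=cv2.inRange(h,(110,120,30),(130,255,255)); n,l,st,c=cv2.connectedComponentsWithStats(m)
    for i in range(1,n):
        if st[i,4]>100:
            print(st[i],c[i]); p=cv2.findContours((l==i).astype(np.uint8),0,2)[0][0]
            print(cv2.approxPolyDP(p,2.5,True)[:,0].tolist(), cv2.minAreaRect(p))
E
```

```text
[172 291  74  32 589] [209.24448217 306.07640068]
[[172, 292], [178, 299], [240, 322], [245, 316], [181, 291]] ((207.94979858398438, 305.4813537597656), (76.78852844238281, 8.70466423034668), 20.376434326171875)
[ 234  366  107   79 3353] [287.35192365 401.99105279]
[[338, 371], [307, 385], [303, 366], [268, 383], [271, 404], [234, 424], [241, 444], [340, 392]] ((284.42095947265625, 398.04248046875), (42.04301452636719, 119.99470520019531), 61.762550354003906)
```

View pics/c1.png

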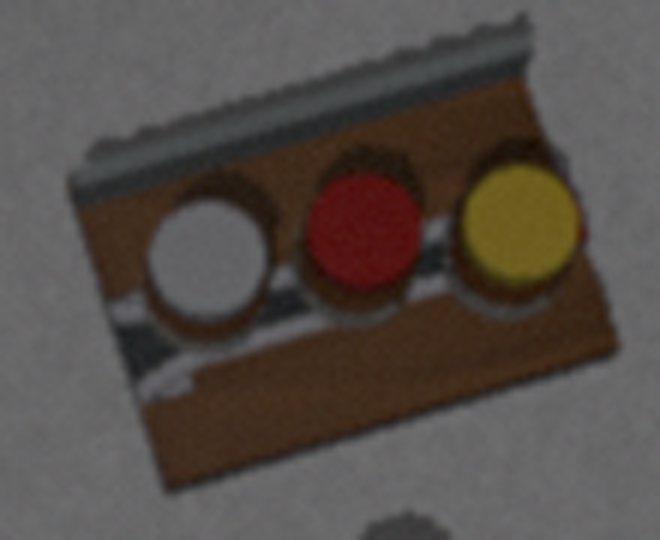

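View pics/c2.png

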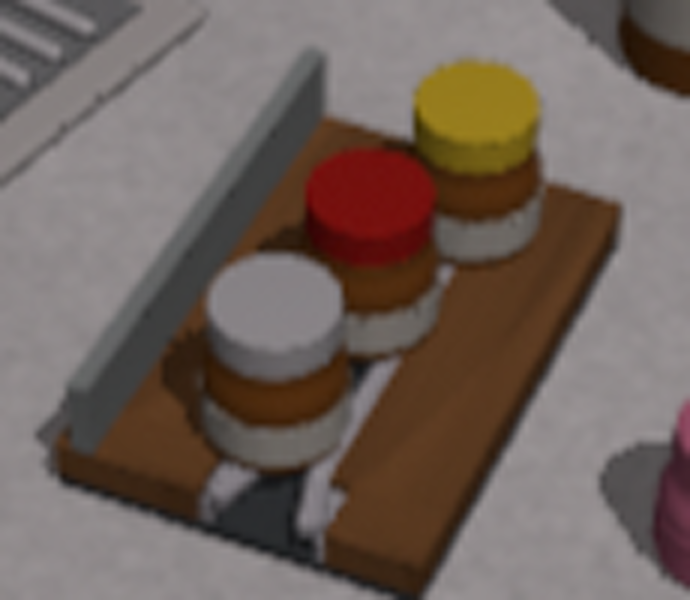

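Crop c1 shows the deck with its open slot end on the left at c1 (135,350). The rail is at the top, and the red stop is barely visible at (583,232). The jars are correct: white, red and yellow, with lids at (207,258), (363,230) and (520,222). Now the coarse positions.

```bash
python3 - <<'E'
from h import *
import pickle
np.set_printoptions(precision=1,suppress=True)
t=pickle.load(open('top0.pkl','rb'));s=pickle.load(open('side0.pkl','rb'))
c1=lambda p:(np.array(p)+.0)/6+[295,165]
c2=lambda p:np.array(p)/6.+[260,165]
print('deck front T',onplane(t,c1([[168,485],[617,347]]),22))
print('deck front S',onplane(s,c2([[415,585],[620,210]]),22))
print('deck left-back S',onplane(s,c2([[60,465]]),22))
print('mouth T', onplane(t,c1([[112,310],[142,395]]),22))
print('mouth S', onplane(s,c2([[205,515],[325,555]]),22))
for n,a,b in(('W',(207,258),(275,300)),('R',(363,230),(371,198)),('Y',(520,222),(477,108))):
    print(n,onplane(t,c1([a]),84),onplane(s,c2([b]),84))
print('tab top S',onplane(s,[[303,366],[268,383]],125))
print('web S',onplane(s,[[338,371],[234,424]],51),'foot',onplane(s,[[241,444],[340,392]],0))
h=cv2.cvtColor(t['pixels'],cv2.COLOR_RGB2HSV)
m=cv2.inRange(h,(110,120,30),(130,255,255))
print('web T ends',onplane(t,[[174,293],[243,320]],51))
for n,p,z in(('juice cap',(466,183),200),('juiceS',0,0),('tumbler',(290,289),105),('mug',(446,294),85),('bowl',(160,225),55),('pink1',(278,183),62),('p2',(360,267),62),('p3',(398,281),62)):
    if p: print(n,onplane(t,[p],z))
cv2.imwrite('pics/c3.png',cv2.cvtColor(cv2.resize(t['pixels'][275:335,160:260],(800,480),interpolation=cv2.INTER_CUBIC),cv2.COLOR_RGB2BGR))
E
```

```text
deck front T [[ 508.4    4.6   22. ]
 [ 551.4 -187.4   22. ]]
deck front S [[ 507.4   14.6   22. ]
 [ 552.8 -184.2   22. ]]
deck left-back S [[638.5  44.5  22. ]]
mouth T [[584.8  21.6  22. ]
 [547.3  12.1  22. ]]
mouth S [[583.5  32.4  22. ]
 [539.6  22.1  22. ]]
W [[586.3 -17.1  84. ]] [[589.2 -16.1  84. ]]
R [[592.7 -80.   84. ]] [[593.4 -76.7  84. ]]
Y [[ 590.8 -142.7   84. ]] [[ 591.1 -138.8   84. ]]
tab top S [[377.4 265.8 125. ]
 [401.  315.4 125. ]]
web S [[351.2 210.2  51. ]
 [426.5 371.1  51. ]] foot [[415.1 377.2   0. ]
 [339.8 217.2   0. ]]
web T ends [[418.7 365.7  51. ]
 [342.1 206.6  51. ]]
juice cap [[ 584.4 -308.5  200. ]]
tumbler [[399.2  89.2 105. ]]
mug [[ 360.1 -265.2   85. ]]
bowl [[586.1 395.1  55. ]]
pink1 [[666.7 102.5  62. ]]
p2 [[442.1 -77.4  62. ]]
p3 [[ 401.5 -163.2   62. ]]
```

View pics/c3.png

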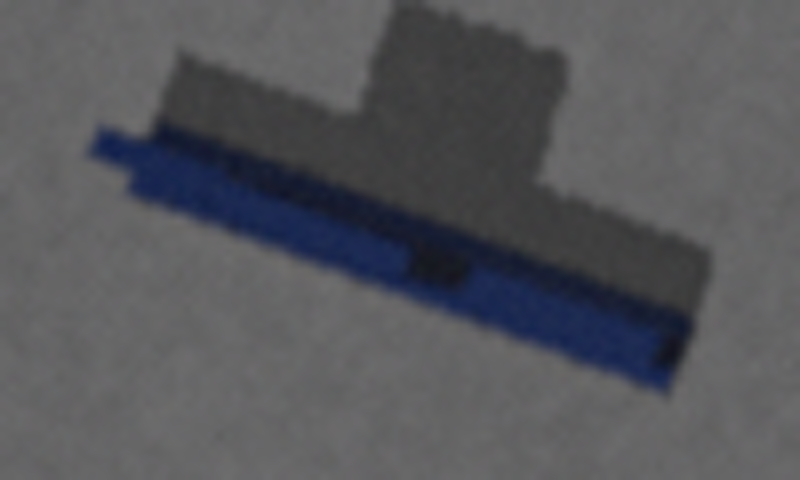

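Crop c3 shows the retainer lying along the diagonal, with its tab in the middle at c3 (440,265). Its centre is about (388,291) with yaw about -0.44. The board is about (588,-74) with yaw about +0.222. I'll look at the board with the wrist camera first.

>>> send_rows(turn=[[0,0,0],[0,0,0],[0,0,0.0965],[0,0,0.0965],[0,0,0.0965],[0,0,0.0965],[0,0,0.0965],[0,0,0.0965],[0,0,0.0965],[0,0,0.0965],[0,0,0.0965],[0,0,0.0965],[0,0,0.0965],[0,0,0.0965],[0,0,0.0965],[0,0,0.0965],[0,0,0],[0,0,0]], travel=[[0,0,4],[0,0,4],[2,3.65,0.5],[2,3.65,0.5],[2,3.65,0.5],[2,3.65,0.5],[2,3.65,0.5],[2,3.65,0.5],[2,3.65,0.5],[2,3.65,0.5],[2,3.65,0.5],[2,3.65,0.5],[2,3.65,0.5],[2,3.65,0.5],[2,3.65,0.5],[2,3.65,0.5],[0,0,0],[0,0,0]], claw=[1,1,1,1,1,1,1,1,1,1,1,1,1,1,1,1,1,1], squeeze=80)

```text
time_s: 1.9
eef_pos: [558.0, -74.9, 380.7]
eef_rot: [-3.141, -0.0, 1.796]
ft_force: [-0.3, -0.8, 0.6]
width: 85.2
gripper_force: 0.0
```

```bash
python3 - <<'E'
from h import *
import pickle
d=shot('wrist','w1.png');pickle.dump(d,open('w1.pkl','wb'))
print(d['camera_matrix'],d['eye'],d['attitude']);print(robot.get_state())
E
```

```text
[[332.35420904   0.         325.34167031]
 [  0.         332.35420904 231.78288474]
 [  0.           0.           1.        ]] [540.17783814   4.17850343 522.19709334] [-0.31899716  0.00106219  0.22462401]
{'time_s': 1.95, 'qpos': array([ 0.48185179,  0.15683802, -0.47051393,  1.5903576 ,  0.07237263,
        1.41319196,  0.2266519 ]), 'dq': array([ 0.02120778, -0.00520116,  0.03662651,  0.00826157,  0.00032626,
        0.00067546, -0.00081481]), 'joint_torque': array([-1.26844201e+00, -3.25982881e+01, -2.82840595e+00, -2.70576882e+01,
       -1.34769352e-01, -2.16006848e-02,  8.95165595e-04]), 'eef_pos': array([557.5194174 , -76.99573674, 380.54885304]), 'eef_rot': array([-3.13991810e+00,  2.15439513e-04,  1.79262925e+00]), 'ft_force': array([ 0.88787567, -0.1528192 , -0.74660672]), 'ft_torque': array([-0.05480192,  0.00852404, -0.001276  ]), 'gripper_force': 0.0, 'width': 85.3263302055131}
```

View pics/w1.png

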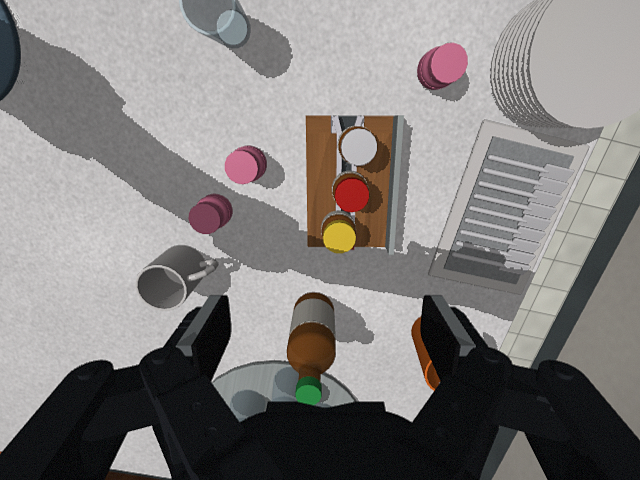

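The wrist view shows the board upright at u 306–405, v 115–250, with the slot mouth at (350,118). The lids are white (358,147), red (351,194) and yellow (339,236). I'll fit the edges.

```bash
python3 - <<'E'
from h import *
import pickle
np.set_printoptions(precision=2,suppress=True)
d=pickle.load(open('w1.pkl','rb'));im=d['pixels'];g=im.astype(float)
h=cv2.cvtColor(im,cv2.COLOR_RGB2HSV)
br=(g[...,0]-g[...,2])/(g.sum(2)+1) # brownness
# front edge: per row first col where brown>0.5 of step, subpixel
def sub(p,th):
    i=np.argmax(p>th)
    return i-1+(th-p[i-1])/(p[i]-p[i-1])
F=[(295+sub(br[r,295:325],.15),r) for r in range(122,242)]
T=[(c,105+sub(br[105:128,c],.15)) for c in range(309,333)]
B=[(c,258-sub(br[235:259,c][::-1],.15)) for c in range(310,322)]
for n,P in(('front',F),('top',T),('bot',B)):
    X=onplane(d,P,22)[:,:2]; l=cv2.fitLine(X.astype(np.float32),cv2.DIST_HUBER,0,.01,.01).ravel()
    print(n,l[:2],l[2:],'ang',np.degrees(np.arctan2(l[1],l[0])), (X-l[2:])@[-l[1],l[0]]@((X-l[2:])@[-l[1],l[0]])/len(X))
# lids
for n,lo,hi,R in(('W',(0,0,150),(180,50,255),(340,378,127,168)),('R',(0,180,120),(6,255,255),(325,375,170,216)),('Y',(20,150,130),(35,255,255),(315,362,215,260))):
    m=cv2.inRange(h,lo,hi); z=np.zeros_like(m); z[R[2]:R[3],R[0]:R[1]]=m[R[2]:R[3],R[0]:R[1]]
    c=max(cv2.findContours(z,0,1)[0],key=cv2.contourArea); e=cv2.minEnclosingCircle(c); print(n,e,onplane(d,[e[0]],84))
print('rows v=120..126 slot'); 
for r in(119,122,125,128,160-40+12): print(r,g[r,330:378].sum(1).astype(int))
E
```

```text
front [ 0.22 -0.98] [530.87 -87.19] ang -77.305695 0.04077653426476606
top [0.97 0.22] [528.33  10.67] ang 12.939427 3.4374977818456807
bot [0.97 0.23] [ 566.05 -184.68] ang 13.066954 0.003025337677685569
W ((358.2159118652344, 148.06817626953125), 19.926239013671875) [[587.86 -17.45  84.  ]]
R ((351.59149169921875, 194.93136596679688), 16.87299919128418) [[594.65 -78.5   84.  ]]
Y ((338.91400146484375, 237.54139709472656), 16.285615921020508) [[ 592.32 -141.04   84.  ]]
rows v=120..126 slot
119 [272 384 606 568 555 573 567 586 547  44 110 119 147 220 200 199 195 206
 196 206 199 204 202 201 190 186 360 582 567 562 571 558 402 315 270 239
 248 246 248 242 249 255 245 253 252 239 257 246]
122 [272 335 362 562 557 563 561 574 571 411  76 111 112 159 206 205 202 202
 202 208 205 204 207 189 190 352 584 563 562 564 557 395 306 311 206 252
 261 255 258 262 261 256 256 255 259 261 245 257]
125 [264 329 356 575 476 550 562 562 570 580 285  90 116 132 217 204 191 202
 195 184 188 184 216 244 366 579 570 612 615 609 512 358 617 586 166 243
 251 256 258 259 261 253 273 262 256 256 264 261]
128 [256 373 591 565 557 551 553 563 561 578 570 154  87 104 105 200 275 359
 296 223 247 156 148 143 154 189 181 294 342 295 228 139 104  99 147 226
 285 298 257 265 259 262 270 256 271 262 265 258]
132 [260 318 558 527 530 514 477 569 570 564 578 538 364 356 237 144 172 234
 325 529 594 593 579 576 580 572 569 576 571 571 571 576 571 564 573 571
 581 585 580 536 480 184 252 268 262 266 264 262]
```

```bash
python3 - <<'E'
from h import *
import pickle
np.set_printoptions(precision=2,suppress=True)
d=pickle.load(open('w1.pkl','rb'))
yaw=0.2225;ex=np.array([np.cos(yaw),np.sin(yaw)]);ey=np.array([-ex[1],ex[0]])
f=np.array([530.87,-87.19])
X=onplane(d,[[347.1,119],[347.2,122],[347.1,125]],22)[:,:2]
print('slot x rel front',(X-f)@ex, 'y',X@ey)
g=d['pixels'].astype(float); br=(g[...,0]-g[...,2])/(g.sum(2)+1)
print('top edge rows c309..333'); print([int(112+np.argmax(br[112:128,c]>.15)) for c in range(309,333)])
print('botY',(np.array([566.05,-184.68]))@ey)
for n,p in(('T',(528.33,10.67)),('b',(566.05,-184.68))): print(n,np.array(p)@ey)
print('f.ex',f@ex)
ox=f@ex+60; oy=(np.array([566.05,-184.68]))@ey+100
o=ox*ex+oy*ey; print('origin',o)
for p in((587.86,-17.45),(594.65,-78.5),(592.3,-141)): q=np.array(p)-o; print(q@ex,q@ey)
def w(x,y): return o+x*ex+y*ey
for p in((-80,8),(0,8),(0.5,8),(-10,8),(0,205),(0,0)): print(p,w(*p))
# joint of brown top edge in board y
print(onplane(d,[[320,115]],22)[:,:2]@ey-oy)
E
```

```text
slot x rel front [59.71 59.94 59.89] y [-110.98 -115.04 -119.12]
top edge rows c309..333
[116, 116, 116, 116, 116, 116, 116, 116, 116, 116, 116, 116, 116, 116, 116, 116, 116, 116, 116, 116, 116, 116, 112, 112]
botY -305.0369287726406
T -106.17891288922876
b -305.0369287726406
f.ex 498.5433289446619
origin [590.02 -76.73]
10.974563499364269 58.29480024059785
4.125358980972664 -2.7485859487776816
-11.958503397734795 -63.18931618082235
(-80, 8) [510.23 -86.58]
(0, 8) [588.25 -68.93]
(0.5, 8) [588.74 -68.82]
(-10, 8) [578.5  -71.13]
(0, 205) [544.78 123.22]
(0, 0) [590.02 -76.73]
[99.35]
```

>>> send_rows(turn=[[0,0,-0.0602],[0,0,-0.0602],[0,0,-0.0602],[0,0,-0.0602],[0,0,-0.0602],[0,0,-0.0602],[0,0,-0.0602],[0,0,-0.0602],[0,0,-0.0602],[0,0,-0.0602],[0,0,-0.0602],[0,0,0],[0,0,0],[0,0,0]], travel=[[-1.54,3.345,-1.3],[-1.54,3.345,-1.3],[-1.54,3.345,-1.3],[-1.54,3.345,-1.3],[-1.54,3.345,-1.3],[-1.54,3.345,-1.3],[-1.54,3.345,-1.3],[-1.54,3.345,-1.3],[-1.54,3.345,-1.3],[-1.54,3.345,-1.3],[-1.54,3.345,-1.3],[0,0,0],[0,0,0],[0,0,0]], claw=[1,1,1,1,1,1,1,1,1,1,1,1,1,1])

```text
time_s: 3.35
eef_pos: [390.0, 289.1, 238.2]
eef_rot: [3.141, 0.001, 1.127]
ft_force: [0.6, -0.1, -0.1]
width: 85.6
gripper_force: 0.0
```

```bash
python3 - <<'E'
from h import *
np.set_printoptions(precision=2,suppress=True)
d=shot('wrist','w2.png');s=robot.get_state()
print(d['eye'],s['eef_pos'],s['eef_rot'],s['qpos'])
h=cv2.cvtColor(d['pixels'],cv2.COLOR_RGB2HSV)
m=cv2.inRange(h,(105,120,30),(130,255,255))
c=max(cv2.findContours(m,0,1)[0],key=cv2.contourArea)
print(cv2.approxPolyDP(c,3,True)[:,0].tolist())
E
```

```text
[424.66 362.63 379.53] [390.11 289.17 238.36] [3.14 0.   1.13] [ 0.03  0.13 -0.8   1.94  0.1   1.11 -1.25]
[[318, 112], [307, 114], [312, 267], [317, 270], [317, 284], [324, 284], [324, 268], [330, 266], [329, 114]]
```

View pics/w2.png

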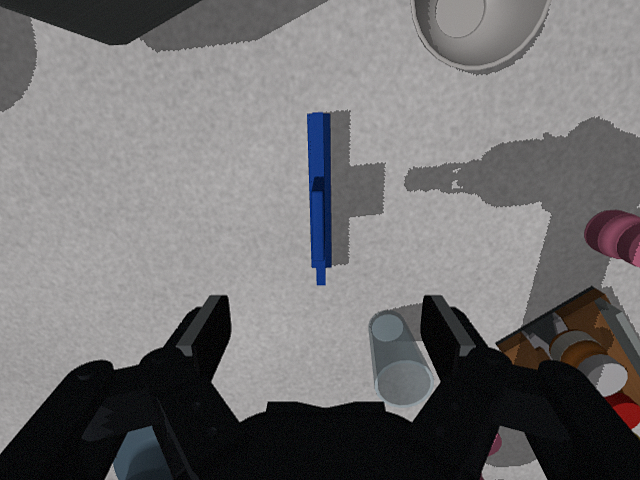

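The wrist view shows the retainer upright at u 307–330, v 113–284, well between the fingers. Its tab top is at u 313–324, v 191–284.

```bash
python3 - <<'E'
from h import *
np.set_printoptions(precision=2,suppress=True)
d=shot('wrist')
print('tab',onplane(d,[[318,191],[320.5,284]],125))
print('foot',onplane(d,[[307,114],[329.5,114],[312,267.5],[330,267.5]],6))
F=onplane(d,[[307,114],[329.5,114],[312,267.5],[330,267.5]],6)[:,:2]
print(F.mean(0), np.arctan2(*(F[1]-F[3])),np.arctan2(*(F[0]-F[2])))
E
```

```text
tab [[397.85 318.9  125.  ]
 [364.74 245.85 125.  ]]
foot [[410.84 377.82   6.  ]
 [432.37 367.55   6.  ]
 [337.05 216.07   6.  ]
 [357.   206.54   6.  ]]
[384.32 292.  ] 0.4377965216287449 0.4279981415263612
```

>>> send_rows(turn=[[0,0,0.009],[0,0,0],[0,0,0],[0,0,0],[0,0,0],[0,0,0],[0,0,0],[0,0,0],[0,0,0],[0,0,0],[0,0,0],[0,0,0],[0,0,0],[0,0,0],[0,0,0],[0,0,0],[0,0,0],[0,0,0]], travel=[[-0.5,0.3,0],[0,0,-3],[0,0,-3],[0,0,-3],[0,0,-3],[0,0,-2],[0,0,-1.1],[0,0,0],[0,0,0],[0,0,0],[0,0,0],[0,0,0],[0,0,0],[0,0,0],[0,0,0],[0,0,0],[0,0,0],[0,0,0]], claw=[1,1,1,1,1,1,1,1,0.6,0.4,0.2,0,0,0,0,0,0,0], squeeze=80)

```text
time_s: 5.25
eef_pos: [384.2, 294.5, 87.7]
eef_rot: [3.141, -0.001, 1.139]
ft_force: [1.2, -1.1, 5.5]
width: 9.4
gripper_force: 78.7
```

>>> send_rows(turn=[[0,0,0],[0,0,0],[0,0,0],[0,0,0],[0,0,0],[0,0,0],[0,0,0.0545],[0,0,0.0545],[0,0,0.0545],[0,0,0.0545],[0,0,0.0545],[0,0,0.0545],[0,0,0.0545],[0,0,0.0545],[0,0,0.0545],[0,0,0.0545],[0,0,0.0545],[0,0,0.0545],[0,0,0],[0,0,0]], travel=[[0,0,1],[0,0,2.5],[0,0,3],[0,0,3],[0,0,3],[0,0,2.5],[1.01,-3.18,0],[1.01,-3.18,0],[1.01,-3.18,0],[1.01,-3.18,0],[1.01,-3.18,0],[1.01,-3.18,0],[1.01,-3.18,0],[1.01,-3.18,0],[1.01,-3.18,0],[1.01,-3.18,0],[1.01,-3.18,0],[1.01,-3.18,0],[0,0,0],[0,0,0]], claw=[0,0,0,0,0,0,0,0,0,0,0,0,0,0,0,0,0,0,0,0])

```text
time_s: 7.25
eef_pos: [503.7, -87.3, 236.2]
eef_rot: [-3.14, -0.003, 1.791]
ft_force: [0.5, 1.0, -2.0]
width: 9.1
gripper_force: 78.2
```

```bash
cat >> h.py <<'E'
O=np.array([590.02,-76.73]);YAW=.2225;EX=np.array([np.cos(YAW),np.sin(YAW)]);EY=np.array([-EX[1],EX[0]])
def avg(n=6,cam='wrist',f=None):
    P=[];R=[];F=[];D=[]
    for i in range(n):
        d=shot(cam,f if i==0 else None);s=robot.get_state();P.append(s['eef_pos']);R.append(s['eef_rot'][2]);F.append(s['ft_force']);D.append(d)
    p=np.mean(P,0);q=p[:2]-O
    print('t',s['time_s'],'tcp',p.round(1),'sd',np.std(P,0).round(1),'yaw',np.mean(R).round(4),'F',np.mean(F,0).round(1),'w',round(s['width'],1))
    print('board xy',(q@EX).round(1),(q@EY).round(1));return p,D
E
python3 - <<'E'
from h import *
p,D=avg(6,f='w3.png')
import pickle;pickle.dump(D[0],open('w3.pkl','wb'))
d=D[0];h=cv2.cvtColor(d['pixels'],cv2.COLOR_RGB2HSV)
m=cv2.inRange(h,(105,120,30),(130,255,255))
c=max(cv2.findContours(m,0,1)[0],key=cv2.contourArea);print(cv2.approxPolyDP(c,3,True)[:,0].tolist(),d['eye'])
E
```

```text
t 7.55 tcp [504.1 -85.5 236.9] sd [0.3 0.3 0.3] yaw 1.7957 F [-0.  -0.  -1.9] w 9.1
board xy -85.7 10.4
[[316, 109], [307, 113], [314, 405], [331, 407], [337, 399], [344, 112]] [486.44651418  -8.36334718 377.85984826]
```

View pics/w3.png

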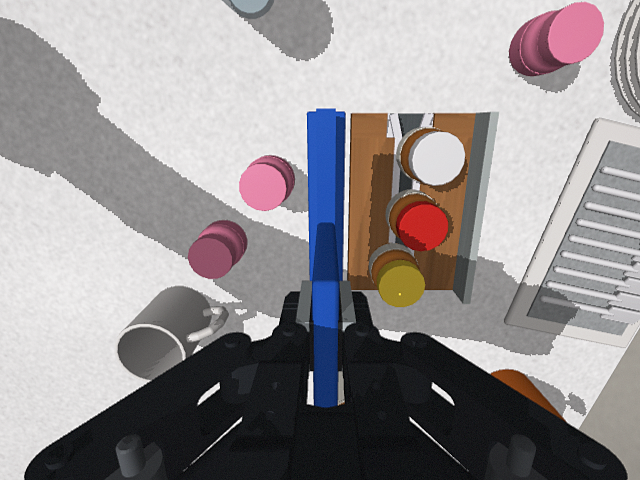

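The wrist view shows the retainer held square at u 307–344, parallel to the board edge at u≈350. The jars are untouched. I'll measure the retainer's offset in the hand and the slot again.

```bash
python3 - <<'E'
from h import *
import pickle
np.set_printoptions(precision=2,suppress=True)
d=pickle.load(open('w3.pkl','rb'));B=lambda X:np.c_[(X[:,:2]-O)@EX,(X[:,:2]-O)@EY]
print('foot end',B(onplane(d,[[307.5,112.5],[344,112.5]],155)),'web end',B(onplane(d,[[316,109.5],[334,109.5]],200)))
g=d['pixels'].astype(float)
for r in(116,120,124,128): print(r,g[r,384:440].sum(1).astype(int))
br=(g[...,0]-g[...,2])/(g.sum(2)+1)
F=[(346+np.argmax(br[r,346:365]>.15)-.5,r) for r in range(120,280,8)]
X=B(onplane(d,F,22));print('front',X[:,0].mean(),np.polyfit(X[:,1],X[:,0],1))
T=[(c,105+np.argmax(br[105:125,c]>.15)-.5) for c in range(355,382)];print('top',B(onplane(d,T,22))[:,1].mean())
Bo=[(c,298-np.argmax(br[270:299,c][::-1]>.15)+.5) for c in range(353,372)];print('bot',B(onplane(d,Bo,22))[:,1].mean())
for c in((439,157.5),(422.5,226),(401.5,284)): print('jar',B(onplane(d,[c],84)))
E
```

```text
foot end [[-97.65  95.77]
 [-74.61  95.7 ]] web end [[-90.99  95.92]
 [-81.94  95.89]]
116 [329 316 305 399 702 451 609 675 670 675 663 667 682 688 361 154 252 252
 245 255 237 248 234 244 243 242 239 248 236 242 248 251 243 237 242 245
 240 226 243 392 610 664 665 669 662 666 670 689 689 373 120 292 295 294
 282 296]
120 [307 305 310 359 393 366 392 681 665 667 669 664 673 685 695 190 133 226
 260 256 242 238 242 249 249 245 253 245 240 249 255 251 244 245 234 243
 237 329 455 663 663 665 661 655 670 676 604 387 379 162 232 329 316 317
 319 310]
124 [308 310 323 383 441 709 623 358 682 663 670 666 660 671 695 665  76 126
 149 255 241 247 243 256 250 244 248 248 243 246 251 240 247 241 236 236
 399 583 669 660 669 661 666 666 663 510 344 406 544  74 280 318 306 315
 319 307]
128 [313 309 315 455 707 677 661 528 488 669 665 672 662 660 674 681 491  84
 122 149 253 244 252 246 256 242 245 234 225 237 309 312 391 399 414 502
 588 693 448 389 311 234 355 351 358 345 351 356 348 296 397 274 353 477
 391 305]
front -61.3068298538823 [  0.   -61.32]
top 98.36721311602304
bot -99.76014892072286
jar [[11.84 60.73]]
jar [[ 3.04 -1.35]]
jar [[-12.28 -60.82]]
```

>>> send_rows(turn=[[0,0,-0.002],[0,0,0],[0,0,0],[0,0,0],[0,0,0],[0,0,0],[0,0,0],[0,0,0],[0,0,0]], travel=[[0,0,-2],[0,0,-2.5],[0,0,-2.5],[0,0,-2.5],[0,0,-1.84],[0,0,-1],[0,0,0],[0,0,0],[0,0,0]], claw=[0,0,0,0,0,0,0,0,0])

```text
time_s: 8.45
eef_pos: [506.1, -87.2, 115.3]
eef_rot: [3.139, 0.001, 1.792]
ft_force: [-0.1, -0.6, -1.7]
width: 8.8
gripper_force: 78.0
```

```bash
python3 - <<'E'
from h import *
np.set_printoptions(precision=2,suppress=True)
p,D=avg(4);d=D[0];B=lambda X:np.c_[(X[:,:2]-O)@EX,(X[:,:2]-O)@EY]
h=cv2.cvtColor(d['pixels'],cv2.COLOR_RGB2HSV)
m=cv2.inRange(h,(105,120,30),(130,255,255))
c=max(cv2.findContours(m,0,1)[0],key=cv2.contourArea);q=cv2.approxPolyDP(c,3,True)[:,0];print(q.tolist())
q=q[q[:,1]<200];print(B(onplane(d,q,32)),B(onplane(d,q,77)))
import pickle
w=pickle.load(open('w3.pkl','rb'));print('slot',B(onplane(w,[[410.9,116],[410.3,120],[410.2,124]],22)))
E
```

```text
t 8.65 tcp [505.7 -87.4 115. ] sd [0.2 0.  0.2] yaw 1.7916 F [-0.   0.1 -1.6] w 9.2
board xy -84.6 8.2
[[316, 109], [307, 112], [314, 405], [329, 407], [336, 405], [344, 112]]
[[-89.64  97.11]
 [-95.38  95.33]
 [-71.85  95.28]] [[-88.57  95.61]
 [-93.16  94.18]
 [-74.35  94.14]]
slot [[-0.19 95.87]
 [-0.5  92.04]
 [-0.3  88.18]]
```

>>> send_rows(turn=[[0,0,0],[0,0,0],[0,0,0],[0,0,0],[0,0,0],[0,0,0],[0,0,0],[0,0,0],[0,0,0],[0,0,0],[0,0,0],[0,0,0],[0,0,0],[0,0,0]], travel=[[0.975,0.221,0],[0.975,0.221,0],[0.975,0.221,0],[0.488,0.11,0],[0.488,0.11,0],[0.488,0.11,0],[0.488,0.11,0],[0.488,0.11,0],[0.488,0.11,0],[0.488,0.11,0],[0.488,0.11,0],[0.488,0.11,0],[0.488,0.11,0],[0,0,0]], claw=[0,0,0,0,0,0,0,0,0,0,0,0,0,0])

```text
time_s: 10.05
eef_pos: [584.4, -69.1, 114.1]
eef_rot: [3.139, -0.0, 1.792]
ft_force: [-0.8, -0.2, -2.7]
width: 9.2
gripper_force: 78.1
```

```bash
python3 - <<'E'
from h import *
p,D=avg(4,f='w4.png')
E
```

```text
t 10.25 tcp [584.2 -69.2 114.4] sd [0.  0.  0.1] yaw 1.792 F [-0.9 -0.  -2.1] w 9.0
board xy -4.0 8.7
```

View pics/w4.png

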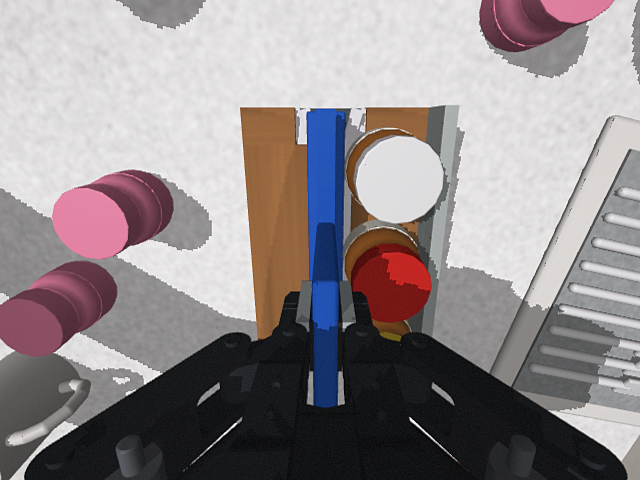

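The jars are nearly against the rail: white (400,178), red (390,283), and yellow under the gripper. I'll creep the last millimetres while watching the force.

>>> send_rows(turn=[[0,0,0],[0,0,0],[0,0,0],[0,0,0],[0,0,0]], travel=[[0.098,0.022,0],[0.098,0.022,0],[0.098,0.022,0],[0.098,0.022,0],[0,0,0]], claw=[0,0,0,0,0])

```text
time_s: 10.75
eef_pos: [585.4, -69.1, 113.5]
eef_rot: [-3.138, -0.0, 1.791]
ft_force: [-3.6, -0.1, 0.0]
width: 9.2
gripper_force: 78.5
```

>>> send_rows(turn=[[0,0,0],[0,0,0],[0,0,0]], travel=[[0.049,0.011,0],[0.049,0.011,0],[0,0,0]], claw=[0,0,0])

```text
time_s: 11.05
eef_pos: [588.0, -68.5, 113.5]
eef_rot: [3.141, -0.0, 1.792]
ft_force: [-1.5, -1.0, -3.1]
width: 9.2
gripper_force: 78.0
```

```bash
python3 - <<'E'
from h import *
p,D=avg(4)
E
```

```text
t 11.25 tcp [588.  -68.4 113.6] sd [0.  0.  0.1] yaw 1.7917 F [-2.  -0.9 -2.8] w 9.2
board xy -0.2 8.5
```

>>> send_rows(turn=[[0,0,0],[0,0,0],[0,0,0],[0,0,0]], travel=[[0.049,0.011,0],[0.049,0.011,0],[0,0,0],[0,0,0]], claw=[0,0,0,0])

```text
time_s: 11.65
eef_pos: [588.5, -68.3, 113.8]
eef_rot: [-3.141, -0.0, 1.792]
ft_force: [-2.8, -0.3, -3.1]
width: 9.3
gripper_force: 78.1
```

```bash
python3 - <<'E'
from h import *
p,D=avg(4)
E
```

```text
t 11.85 tcp [588.5 -68.3 113.8] sd [0. 0. 0.] yaw 1.7917 F [-2.4 -0.3 -2.7] w 8.9
board xy 0.4 8.6
```

>>> send_rows(turn=[[0,0,0],[0,0,0],[0,0,0],[0,0,0],[0,0,0]], travel=[[0.049,0.011,0],[0.049,0.011,0],[0.049,0.011,0],[0,0,0],[0,0,0]], claw=[0,0,0,0,0])

```text
time_s: 12.35
eef_pos: [589.1, -68.2, 113.8]
eef_rot: [-3.139, -0.0, 1.792]
ft_force: [-4.6, -1.5, -0.8]
width: 8.7
gripper_force: 78.4
```

```bash
python3 - <<'E'
from h import *
p,D=avg(4,f='w5.png')
d=D[0];im=d['pixels'];g=im.astype(float)
B=lambda X:np.c_[(X[:,:2]-O)@EX,(X[:,:2]-O)@EY]
h=cv2.cvtColor(im,cv2.COLOR_RGB2HSV)
for n,lo,hi in(('W',(0,0,200),(180,40,255)),('R',(0,180,60),(6,255,255))):
    m=cv2.inRange(h,lo,hi); z=np.zeros_like(m); z[100:340,345:470]=m[100:340,345:470]
    c=max(cv2.findContours(z,0,1)[0],key=cv2.contourArea); e=cv2.minEnclosingCircle(c); print(n,e,B(onplane(d,[e[0]],84)))
E
```

```text
t 12.55 tcp [589.1 -68.2 113.8] sd [0. 0. 0.] yaw 1.7917 F [-5.2 -1.5 -0.4] w 9.0
board xy 1.0 8.5
W ((397.7820739746094, 178.99142456054688), 45.124351501464844) [[38.4798379  61.67093403]]
R ((389.1942138671875, 281.3429870605469), 40.84679412841797) [[37.45077729  3.25455793]]
```

>>> send_rows(turn=[[0,0,0],[0,0,0],[0,0,0],[0,0,0],[0,0,0]], travel=[[0.049,0.011,0],[0.049,0.011,0],[0.049,0.011,0],[0,0,0],[0,0,0]], claw=[0,0,0,0,0])

```text
time_s: 13.05
eef_pos: [589.6, -68.2, 113.8]
eef_rot: [-3.137, 0.0, 1.792]
ft_force: [-6.3, -0.9, 1.2]
width: 9.2
gripper_force: 78.6
```

```bash
python3 - <<'E'
from h import *
p,D=avg(4); print(robot.get_state()['ft_torque'])
E
```

```text
t 13.25 tcp [589.6 -68.2 113.7] sd [0. 0. 0.] yaw 1.7918 F [-6.6 -1.6  1.3] w 9.2
board xy 1.5 8.4
[-0.38246993  2.0202312   0.14783949]
```

>>> send_rows(turn=[[0,0,0],[0,0,0],[0,0,0],[0,0,0],[0,0,0],[0,0,0]], travel=[[-0.293,-0.066,0],[-0.39,-0.088,0],[-0.39,-0.088,0],[-0.39,-0.088,0],[0,0,0],[0,0,0]], claw=[0,0,0,0,0,0])

```text
time_s: 13.85
eef_pos: [577.6, -70.9, 114.2]
eef_rot: [3.14, 0.0, 1.792]
ft_force: [-0.7, -0.5, -1.3]
width: 8.9
gripper_force: 78.3
```

```bash
python3 - <<'E'
from h import *
p,D=avg(3,f='w6.png')
s=shot('side');cv2.imwrite('pics/s1.png',cv2.cvtColor(cv2.resize(s['pixels'][110:270,220:400],(675,600),interpolation=cv2.INTER_CUBIC),cv2.COLOR_RGB2BGR))
E
```

```text
t 14.0 tcp [577.5 -70.8 114.1] sd [0.1 0.  0.1] yaw 1.7917 F [-0.2 -0.4 -2.1] w 8.8
board xy -10.9 8.5
```

View pics/s1.png

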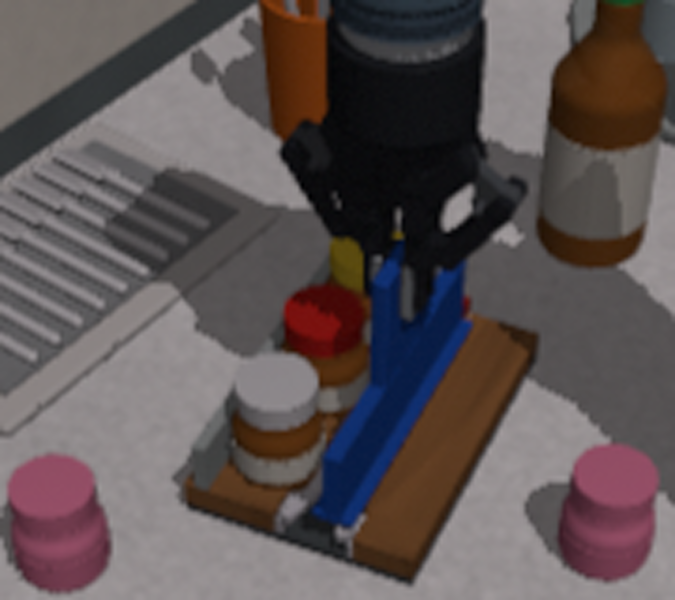

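The side crop shows all three jars upright in a row at the rail, with the retainer clear of them. Next I'll slide it out along +y, line it up with the slot and lower it.

>>> send_rows(turn=[[0,0,0],[0,0,0],[0,0,0],[0,0,0],[0,0,0],[0,0,0],[0,0,0],[0,0,0],[0,0,0],[0,0,0],[0,0,0]], travel=[[-0.552,2.438,0],[-0.552,2.438,0],[-0.552,2.438,0],[-0.552,2.438,0],[-0.552,2.438,0],[-0.552,2.438,0],[-0.552,2.438,0],[-0.552,2.438,0],[1.063,0.241,0],[0,0,0],[0,0,0]], claw=[0,0,0,0,0,0,0,0,0,0,0])

```text
time_s: 15.15
eef_pos: [544.1, 125.2, 113.8]
eef_rot: [-3.141, 0.001, 1.79]
ft_force: [0.3, -0.2, -1.7]
width: 9.2
gripper_force: 78.4
```

```bash
python3 - <<'E'
from h import *
p,D=avg(4)
s=shot('side','s2.png')
np.set_printoptions(precision=2,suppress=True)
B=lambda X:np.c_[(X[:,:2]-O)@EX,(X[:,:2]-O)@EY]
for d,n in((D[0],'w'),(s,'s'),(shot('top','t2.png'),'t')):
    h=cv2.cvtColor(d['pixels'],cv2.COLOR_RGB2HSV)
    m=cv2.inRange(h,(105,120,30),(130,255,255))
    c=max(cv2.findContours(m,0,1)[0],key=cv2.contourArea);q=cv2.approxPolyDP(c,2.5,True)[:,0]
    print(n);print(np.c_[q,B(onplane(d,q,26)),B(onplane(d,q,77))])
E
```

```text
t 15.35 tcp [543.6 124.9 113.6] sd [0.1 0.1 0. ] yaw 1.7893 F [-0.1  0.1 -1.6] w 9.0
board xy -0.8 206.9
w
[[316.   109.    -5.85 296.13  -4.5  294.4 ]
 [307.   113.   -11.73 293.72  -9.07 292.53]
 [314.   405.   -10.72  52.19  -8.29 104.75]
 [329.   407.     2.45  49.89   1.95 102.97]
 [336.   405.     8.6   52.11   6.73 104.7 ]
 [338.   281.     9.38 172.75   7.34 198.49]
 [342.   277.    12.39 176.11   9.68 201.1 ]
 [344.   112.    12.29 294.23   9.6  292.93]]
s
[[301.   243.    12.46  85.58  -8.17 126.94]
 [288.   251.    27.41 116.5    5.68 155.61]
 [280.   264.    26.73 154.02   5.06 190.4 ]
 [275.   261.    39.46 151.13  16.86 187.72]
 [274.   242.    65.14 105.99  40.67 145.87]
 [266.   252.    67.31 137.26  42.69 174.87]
 [269.   281.    26.85 200.77   5.17 233.76]
 [252.   306.    28.4  265.01   6.61 293.33]
 [253.   321.    10.83 292.71  -9.69 319.01]
 [263.   324.    -8.64 290.96 -27.74 317.39]
 [305.   256.   -10.12 114.55 -29.11 153.8 ]]
t
[[260.   242.    -6.28 243.27 -18.5  240.13]
 [255.   235.    14.51 250.19   1.34 246.74]
 [237.   241.    13.28 296.81   0.16 291.22]
 [241.   249.    -9.14 292.79 -21.23 287.39]]
```

>>> send_rows(turn=[[0,0,0.004],[0,0,0],[0,0,0],[0,0,0],[0,0,0],[0,0,0],[0,0,0]], travel=[[0.03,0,0],[0,0,-0.5],[0,0,-0.5],[0,0,-0.5],[0,0,-0.26],[0,0,0],[0,0,0]], claw=[0,0,0,0,0,0,0])

```text
time_s: 16.15
eef_pos: [543.7, 126.6, 96.1]
eef_rot: [-3.141, -0.0, 1.796]
ft_force: [0.7, -0.1, -1.5]
width: 9.1
gripper_force: 78.4
```

```bash
python3 - <<'E'
from h import *
p,D=avg(4)
s=shot('side');cv2.imwrite('pics/s3.png',cv2.cvtColor(cv2.resize(s['pixels'][190:340,220:370],(600,600),interpolation=cv2.INTER_CUBIC),cv2.COLOR_RGB2BGR))
E
```

```text
t 16.35 tcp [544.  126.6  96.5] sd [0.  0.  0.1] yaw 1.7957 F [-0.2 -0.1 -2.1] w 9.3
board xy -0.0 208.5
```

View pics/s3.png

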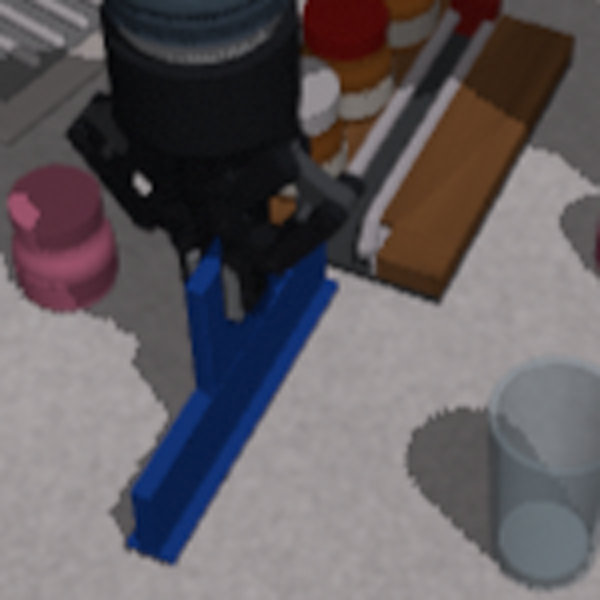

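The side crop shows the retainer in line with the slot, with its leading end just outside the mouth at about (330,270). I'll insert it slowly and check the forces.

>>> send_rows(turn=[[0,0,-0.002],[0,0,0],[0,0,0],[0,0,0],[0,0,0],[0,0,0],[0,0,0],[0,0,0]], travel=[[0.166,-0.731,0],[0.166,-0.731,0],[0.166,-0.731,0],[0.166,-0.731,0],[0.166,-0.731,0],[0.166,-0.731,0],[0.166,-0.731,0],[0,0,0]], claw=[0,0,0,0,0,0,0,0])

```text
time_s: 17.2
eef_pos: [555.8, 73.3, 96.2]
eef_rot: [-3.141, 0.001, 1.791]
ft_force: [0.2, -0.5, -2.0]
width: 8.7
gripper_force: 78.4
```

```bash
python3 - <<'E'
from h import *
p,D=avg(4);print(robot.get_state()['ft_torque'])
E
```

```text
t 17.4 tcp [555.4  75.4  96.3] sd [0.1 0.6 0.1] yaw 1.7934 F [-0.1 -0.1 -2.1] w 9.2
board xy -0.2 156.0
[0.06372724 0.031403   0.00298209]
```

>>> send_rows(turn=[[0,0,0],[0,0,0],[0,0,0],[0,0,0],[0,0,0],[0,0,0],[0,0,0],[0,0,0],[0,0,0],[0,0,0],[0,0,0]], travel=[[0.177,-0.78,0],[0.177,-0.78,0],[0.177,-0.78,0],[0.177,-0.78,0],[0.177,-0.78,0],[0.177,-0.78,0],[0.177,-0.78,0],[0.177,-0.78,0],[0.177,-0.78,0],[0.177,-0.78,0],[0,0,0]], claw=[0,0,0,0,0,0,0,0,0,0,0])

```text
time_s: 18.5
eef_pos: [573.4, -4.9, 96.2]
eef_rot: [-3.141, 0.001, 1.791]
ft_force: [-0.3, -0.7, -2.4]
width: 9.4
gripper_force: 78.4
```

```bash
python3 - <<'E'
from h import *
p,D=avg(4);print(robot.get_state()['ft_torque'])
E
```

```text
t 18.7 tcp [573.1  -2.6  96.3] sd [0.1 0.7 0. ] yaw 1.7933 F [-0.1  0.6 -1.8] w 9.0
board xy -0.2 76.0
[-0.06093511 -0.00224618  0.02866633]
```

>>> send_rows(turn=[[0,0,0],[0,0,0],[0,0,0],[0,0,0],[0,0,0],[0,0,0],[0,0,0],[0,0,0],[0,0,0],[0,0,0]], travel=[[0.177,-0.78,0],[0.177,-0.78,0],[0.177,-0.78,0],[0.177,-0.78,0],[0.177,-0.78,0],[0.177,-0.78,0],[0.177,-0.78,0],[0.177,-0.78,0],[0,0,0],[0,0,0]], claw=[0,0,0,0,0,0,0,0,0,0])

```text
time_s: 19.7
eef_pos: [587.2, -65.2, 96.2]
eef_rot: [-3.142, -0.0, 1.793]
ft_force: [-0.6, -0.3, -1.3]
width: 9.0
gripper_force: 78.4
```

```bash
python3 - <<'E'
from h import *
p,D=avg(4);print(robot.get_state()['ft_torque'])
E
```

```text
t 19.9 tcp [587.1 -64.3  96.3] sd [0.  0.2 0. ] yaw 1.7945 F [-0.2  0.2 -1.8] w 9.1
board xy -0.1 12.8
[ 0.02086703 -0.02369871  0.01139121]
```

>>> send_rows(turn=[[0,0,0],[0,0,0],[0,0,0],[0,0,0],[0,0,0],[0,0,0],[0,0,0]], travel=[[0,0,-0.15],[0.044,-0.195,0],[0.044,-0.195,0],[0.044,-0.195,0],[0.022,-0.098,0],[0,0,0],[0,0,0]], claw=[0,0,0,0,0,0,0])

```text
time_s: 20.6
eef_pos: [588.8, -71.9, 94.8]
eef_rot: [-3.142, -0.0, 1.794]
ft_force: [-0.4, 0.1, -0.9]
width: 9.3
gripper_force: 78.4
```

```bash
python3 - <<'E'
from h import *
p,D=avg(3)
E
```

```text
t 20.75 tcp [588.8 -71.8  94.8] sd [0. 0. 0.] yaw 1.7938 F [-0.1 -0.2 -1.6] w 8.8
board xy -0.1 5.1
```

>>> send_rows(turn=[[0,0,0],[0,0,0],[0,0,0],[0,0,0]], travel=[[0.022,-0.098,0],[0.022,-0.098,0],[0,0,0],[0,0,0]], claw=[0,0,0,0])

```text
time_s: 21.15
eef_pos: [589.2, -73.9, 94.8]
eef_rot: [-3.142, 0.0, 1.793]
ft_force: [0.1, -0.1, -2.2]
width: 8.6
gripper_force: 78.4
```

```bash
python3 - <<'E'
from h import *
p,D=avg(3)
E
```

```text
t 21.3 tcp [589.2 -73.8  94.8] sd [0. 0. 0.] yaw 1.7936 F [ 0.2  0.1 -1.5] w 9.1
board xy -0.2 3.0
```

>>> send_rows(turn=[[0,0,0],[0,0,0],[0,0,0],[0,0,0],[0,0,0]], travel=[[0.022,-0.098,0],[0.022,-0.098,0],[0.022,-0.098,0],[0,0,0],[0,0,0]], claw=[0,0,0,0,0])

```text
time_s: 21.8
eef_pos: [589.7, -75.6, 94.8]
eef_rot: [-3.141, -0.001, 1.794]
ft_force: [-0.8, 2.7, -0.6]
width: 9.2
gripper_force: 78.6
```

```bash
python3 - <<'E'
from h import *
p,D=avg(3)
E
```

```text
t 21.95 tcp [589.7 -75.7  94.8] sd [0. 0. 0.] yaw 1.7943 F [-1.3  3.5  0.5] w 9.2
board xy -0.1 1.1
```

>>> send_rows(turn=[[0,0,0],[0,0,0],[0,0,0],[0,0,0],[0,0,0],[0,0,0]], travel=[[0,0,-0.1],[0,0,-0.05],[0.022,-0.098,0],[0.022,-0.098,0],[0,0,0],[0,0,0]], claw=[0,0,0,0,0,0])

```text
time_s: 22.55
eef_pos: [590.2, -75.7, 94.1]
eef_rot: [-3.142, -0.003, 1.795]
ft_force: [-3.7, 6.9, 5.1]
width: 9.0
gripper_force: 79.4
```

```bash
python3 - <<'E'
from h import *
p,D=avg(3)
E
```

```text
t 22.7 tcp [590.2 -75.7  94.1] sd [0. 0. 0.] yaw 1.7951 F [-3.3  6.5  4.6] w 9.1
board xy 0.4 1.0
```

>>> send_rows(turn=[[0,0,0],[0,0,0],[0,0,0],[0,0,0],[0,0,0],[0,0,0],[0,0,0],[0,0,0]], travel=[[-0.011,0.049,0],[-0.011,0.049,0],[0,0,0],[0,0,0],[0,0,0],[0,0,0],[0,0,0],[0,0,0]], claw=[0,0,0,0.15,0.25,0.4,0.4,0.4])

```text
time_s: 23.5
eef_pos: [590.2, -78.5, 93.2]
eef_rot: [3.142, 0.001, 1.793]
ft_force: [-1.2, 0.6, 0.3]
width: 34.0
gripper_force: 0.0
```

>>> send_rows(turn=[[0,0,0],[0,0,0],[0,0,0],[0,0,0],[0,0,0],[0,0,0],[0,0,0],[0,0,0],[0,0,0],[0,0,0],[0,0,0],[0,0,0],[0,0,0]], travel=[[0,0,0.5],[0,0,1],[0,0,2],[0,0,3],[0,0,4],[0,0,4],[0,0,4],[0,0,4],[-1,-1,4],[-1,-1,2],[-1,-1,0],[0,0,0],[0,0,0]], claw=[0.4,0.4,0.4,0.4,0.4,0.4,0.4,0.4,0.4,0.4,0.4,0.4,0.4])

```text
time_s: 24.8
eef_pos: [559.1, -107.8, 376.7]
eef_rot: [-3.139, -0.001, 1.793]
ft_force: [-1.2, -0.2, -0.2]
width: 33.7
gripper_force: 0.0
```

```bash
python3 - <<'E'
from h import *
np.set_printoptions(precision=1,suppress=True)
p,D=avg(2,f='w9.png');d=D[0];B=lambda X:np.c_[(X[:,:2]-O)@EX,(X[:,:2]-O)@EY]
h=cv2.cvtColor(d['pixels'],cv2.COLOR_RGB2HSV)
def blob(lo,hi):
    m=cv2.inRange(h,lo,hi);m[:60]=0
    return [c for c in sorted(cv2.findContours(m,0,1)[0],key=cv2.contourArea)[::-1][:4] if cv2.contourArea(c)>25]
c=blob((105,120,30),(130,255,255))[0];q=cv2.approxPolyDP(c,2,True)[:,0];print('blue');print(np.c_[q,B(onplane(d,q,57)),B(onplane(d,q,131))])
for n,lo,hi in(('W',(0,0,200),(180,18,255)),('R',(0,180,60),(6,255,255)),('Y',(20,150,60),(35,255,255))):
    for c in blob(lo,hi):
        e=cv2.minEnclosingCircle(c);X=B(onplane(d,[e[0]],84))[0]
        if abs(X).max()<130: print(n,np.array(e[0]),e[1],X)
E
```

```text
t 24.9 tcp [ 559.3 -107.   376.3] sd [0.1 0.2 0. ] yaw 1.7944 F [-0.  -0.4 -0.6] w 34.0
board xy -36.6 -22.8
blue
[[351.   96.   -4.6  89.6  -9.7  84.5]
 [345.   99.  -12.2  86.  -16.1  81.5]
 [345.  219.   -9.4 -75.  -13.7 -53.7]
 [348.  228.   -4.8 -88.6  -9.9 -65.2]
 [355.  228.    5.4 -88.6  -1.3 -65.2]
 [355.  200.    4.3 -47.   -2.3 -30.3]
 [361.  198.   12.7 -44.2   4.8 -27.8]
 [362.  149.   11.8  23.2   4.1  28.7]
 [357.  146.    5.   27.2  -1.7  32. ]
 [359.   99.    5.9  86.   -0.9  81.4]
 [357.   96.    3.2  89.6  -3.2  84.5]]
W [318.  81.] 210.05247497558594 [-46.3 104.5]
R [383.7 169.5] 18.37136459350586 [38.  -0.7]
R [349.5 227. ] 9.013978004455566 [ -4.6 -78.6]
Y [380.9 215.5] 17.445533752441406 [ 37.5 -62.4]
```

```bash
python3 - <<'E'
from h import *
np.set_printoptions(precision=1,suppress=True)
d=shot('wrist');B=lambda X:np.c_[(X[:,:2]-O)@EX,(X[:,:2]-O)@EY]
g=cv2.cvtColor(d['pixels'],cv2.COLOR_RGB2GRAY)
c=cv2.HoughCircles(cv2.medianBlur(g[80:250,360:412],3),cv2.HOUGH_GRADIENT,1,25,param1=120,param2=10,minRadius=14,maxRadius=21)
for x,y,r in c[0][:5]: print(x+360,y+80,r,B(onplane(d,[[x+360,y+80]],84)))
w=d['pixels'][100:145,360:412].min(2)>190; v,u=np.nonzero(w); print(u.min()+360,u.max()+360,v.min()+100,v.max()+100,w.sum())
E
```

```text
384.5 119.5 20.4 [[35.9 61.9]]
385.5 171.5 20.4 [[40.8 -1.9]]
377.5 215.5 20.4 [[ 33.3 -61. ]]
361 404 100 139 1102
```

```bash
python3 - <<'E'
from h import *
np.set_printoptions(precision=1,suppress=True)
d=shot('wrist');B=lambda X:np.c_[(X[:,:2]-O)@EX,(X[:,:2]-O)@EY]
w=np.zeros((480,640),np.uint8);w[98:150,362:412]=(d['pixels'][98:150,362:412].min(2)>190)
w=cv2.morphologyEx(w,cv2.MORPH_OPEN,np.ones((5,5),np.uint8))
n,l,s,c=cv2.connectedComponentsWithStats(w)
for i in range(1,n): print(s[i],c[i],B(onplane(d,[c[i]],84)))
for lo,hi in (((0,180,60),(6,255,255)),((20,150,60),(35,255,255))):
    m=cv2.inRange(cv2.cvtColor(d['pixels'],cv2.COLOR_RGB2HSV),lo,hi);n,l,s,c=cv2.connectedComponentsWithStats(m[:260,365:420]);i=1+np.argmax(s[1:,4]);print(s[i],B(onplane(d,[c[i]+[365,0]],84)))
E
```

```text
[ 369  102   36   37 1071] [386.3 120.2] [[38.4 61.2]]
[  0 153  37  36 991] [[38.2 -0.5]]
[  0 199  33  35 923] [[ 37.8 -62.3]]
```

The jars measure x = 38.4, 38.2 and 37.8 mm, so they stand in a straight row at the rail. The retainer is home against the stop.

```bash
python3 -c "
from cell import robot
print(robot.close_job())"
```

```text
the job is handed in; nothing more can be done
None
```

The job is handed in: the three jars stand in a straight row at the back rail (within the 1–2 mm I could measure), the retainer is in the slot against the red stop and released, and nothing else was touched (about 25 s of the 64 s used).

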